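# Load the inspection fixture and start the cycle

### The arm

A 6-joint arm with a two-finger parallel gripper is mounted at the origin on the work surface. World frame = base frame: x ahead of the robot, y to its left, z up, the work surface at z = 0. Lengths are in m, angles in rad, forces in N, time in s.
With the tool pointing down it reaches from about 0.35 to 0.975 m from the base axis. Payload 4.9 kg.
Tool frame: the origin (TCP) lies at the very end of the fingers, on their centre line; the grasp point (between the pads) lies 19 mm behind it; z points along the fingers, y is the line along which they close (so a half turn about z gives the same grasp; the last joint's range is limited). The gripper opens to 85 mm and grips with 20 to 120 N. Pads are 22 mm wide; open, the fingers measure 114 mm over their backs; the gripper's body (76 mm by 85 mm) begins 54 mm behind the grasp point. The pads swing forward as they close: fully open they stand 13 mm farther back than shut.
Start: joints at [-1.354, 0.053, 1.613, -0, 1.476, -0.119], TCP at [0.206, -0.59, 0.231] pointing down, gripper open.
Joint ranges: [-3.01, 3.01], [-1.01, 2.22], [0.06, 2.58], [-1.02, 4.17], [0.09, 2.62], [-3.14, 3.14]. Speed limits (rad/s): [2.57, 2.57, 3.14, 3.14, 3.14, 3.14].

### API

Orientations are given as a rotation vector (axis times angle).
In Python, from station import get_obs, get_image, get_calibration, finish_job gives the robot as it stands.
- The arm moves only by the tool servo_tool, never from a script. Its argument "increments" is a list of rows, each a list of 5 numbers: the opening, from 0 (shut) to 1 (fully open), then the shift along the tool's x, y, z in mm, then the turn about the tool's z in degrees. In form: [[jaw, tx, ty, tz, spin], ...]. A call has 1 to 12 rows; each row shifts and turns the commanded pose from where the row before left it, along the tool's axes as they then stand; what a row does not reach is not made up. A row lasts 1/8 s, in which the tool goes at most 62.5 mm and 10.7 degrees, less where a joint would pass 70% of its speed; a pose out of reach is approached as far as the arm can. A call is refused whole if a number of a shift passes 62.5 or a number of a turn 10.7, either way. A call with a gripper value outside its range is refused whole. The fingers move at their own pace and stop on an object; "force" is the grip in N (left out, the last holds). Time passes only in rows, so rows that do not move let the fingers close. It gives the time, the measured TCP pose, the force, the opening and the grip force at its end, in the units of the state.
- get_obs(): the state, without advancing time (a new reading comes with each control period).
- get_image(name): name is "scene" or "top" or "wrist"; returns the picture (400x640x3 uint8, red, green, blue); there is no depth.
- get_calibration(name): a dict with "fx", "fy", "cx", "cy" (pixels), "dist_coeffs" ([k1, k2, p1, p2, k3] as OpenCV has them; the pictures are not rectified), "R" (3x3) and "t" (3): a world point X has camera coordinates R X + t; the wrist camera has in their place "mount" (4x4, takes a point from camera to tool coordinates, whose origin is the TCP and whose axes are the flange's). Camera axes: x right, y down, z forward; pixel columns grow to the right and rows downward; lengths in m; the calibration is good to about 2 mm. A picture is of the moment at which its call begins: read the wrist's pose just before it. get_calibration takes no time and is no camera call.
- finish_job(): hands the job in; it is judged then, once.
The state is a dict: "t": time; "q": joint angles; "dq": joint speeds; "effort": joint torques, N m; "tool_pos": TCP position; "tool_rot": TCP orientation; "contact_force": force on the tool from outside, world axes, zero at the start; "wrist_torque": the same for the moment, N m; "opening": finger opening in m; "grip_force": force on a finger pad.
Only numpy, scipy, OpenCV 4.12 (cv2) and the standard library are available. Lean on these libraries where they do the work, as an engineer would, in place of code of your own. Each camera call takes 0.05 s, during which the arm holds its last target. There are 200 camera calls.

### The job

Set the bearing block and the flanged bush upright and fully home in their matching nests in the fixture plate. Only when both are seated, with the swing cover pushed aside from over the big mushroom button on the control box, press that button fully down and let it come back up. Do not press the small button, and do not disturb the oil bottle, the tool cup or the screwdriver.

Things in the scene. Friction and masses are not known exactly. Their poses are not given: they have to be found in the camera images.
- block: Loose dark cast bearing block (pillow block), about 0.5 kg (may vary by a third): foot 100 mm (its x) by 44 mm (its y), 14 mm thick; on it, in the middle, an upright round housing, 50 mm along x and 34 mm thick along y with flat sides, centred 36 mm up, top 61 mm up. Best gripped across the 34 mm, 30 to 45 mm up. Origin: centre of the underside, z up. Fits its nest either way round.
- bush: Loose dark round flanged bush, about 0.45 kg (may vary by a third): flange 70 mm across and 12 mm thick below, barrel 40 mm across above it, 50 mm high in all. Stands flange down; lower rim chamfered 2 mm. Origin: centre of the underside, z up.
- fixture: Fixed bare aluminium plate 130 mm (its x) by 220 mm (its y), 25 mm high, with a long rectangular nest and a round nest, each 10 mm deep with 3 mm chamfers round the mouth. Origin: centre of the underside, z up.
- nest_long (a point): Centre of the floor of the rectangular nest, 15 mm above the table, axes as the plate's; 105 mm along x by 49 mm along y, for the bearing block's foot.
- nest_round (a point): Centre of the floor of the round nest, 15 mm above the table; 75 mm across, for the bush's flange.
- control_box: Fixed white control box 130 mm (its x) by 200 mm (its y), 60 mm high. Origin: centre of the underside, z up. On its top: the mushroom start button at x 0, y -45 mm; the small button at x -35, y +72 mm; the hinge post of the cover at x 0, y +30 mm.
- start_top (a point): Centre of the top of the black mushroom start button, 50 mm across, top 92 mm above the table; hidden under the cover at first. Moves with the button.
- start (a joint): Travel of the start button in m: 0 up, 0.008 fully down (then on a hard stop). A spring returns it; 2.4 N starts it moving and 8 N takes it fully down.
- small (a joint): Travel of the small black button (24 mm across, top 78 mm above the table) in m: 0 up, 0.006 down. To be left alone.
- cover (a joint): Angle of the flat aluminium swing cover (rad), anticlockwise from above: 0, arm along the box's -y, over the start button; 1.57, along the box's +x, button clear; end stop 1.75. Stays where left; 1 N at the peg moves it. Blade 60 mm wide, to 107 mm from the hinge, 102 to 107 mm above the table.
- cover_peg (a point): Top of the upright round steel peg on the cover, 14 mm in diameter, 35 mm tall (107 to 142 mm above the table), 95 mm from the hinge axis; push it sideways to swing the cover.
- cover_hinge (a point): On the cover's hinge axis, 102 mm above the table; the hinge post and hub (28 mm across) reach 110 mm above the table. Its axes turn with the cover (arm along -y).
- oil_bottle: Bystander: loose standing white plastic bottle, 56 mm across, 140 mm high. Origin: centre of the underside.
- tool_cup: Bystander: loose brass-coloured cup of hand tools, 72 mm across, cup 90 mm and tools 152 mm high. Origin: centre of the underside.
- driver: Bystander: loose screwdriver, 190 mm long, lying on the table on the far side, about across the robot's view. Origin: under its middle.
Mind the look-alikes: they are no part of the job. Of the things like the control_box, leave any that is turquoise; of the rest the larger one is meant.

How it is judged:
On the way, in this order (a step that is already met when the one before it is completed fails the run):
1. block and bush seated in their nests (horizontal distance between block and nest_long below 0.007 m and z of block in the frame of nest_long below 0.004 m and angle between each of block, bush's own z axis and vertical below 0.07 rad and horizontal distance between bush and nest_round below 0.007 m and z of bush in the frame of nest_round below 0.004 m), for 0.2 s.
2. start button fully down (value of joint start above 0.007 m), for 0.05 s.
At the end, for the whole second after the job is handed in: Block and bush lie in their own nests, within 7 mm of the nest centre, within 4 mm of the nest floor and upright within 4 degrees, at rest; the start button has come back up to within 1 mm; the cover stands aside, open more than 0.6 rad (all of step 1 and linear speed of each of block, bush below 0.02 m/s and value of joint start below 0.001 m and value of joint cover above 0.6 rad); the robot touches nothing.
It fails at once if start button pressed (past half travel) before both parts are seated (value of joint start above 0.004 m and not (horizontal distance between block and nest_long below 0.007 m and z of block in the frame of nest_long below 0.004 m and horizontal distance between bush and nest_round below 0.007 m and z of bush in the frame of nest_round below 0.004 m)).
It fails at once if small button pressed past half travel (value of joint small above 0.003 m).
It fails at once if oil bottle, tool cup or screwdriver moved more than 20 mm or tipped (distance of any of oil_bottle, tool_cup, driver from where it was at the start of the episode above 0.02 m or angle between any of oil_bottle, tool_cup's own z axis and vertical above 0.35 rad).
It also fails if it takes over 72 s, if anything falls off the work surface, if the arm or the gripper's body presses on something with over 40 N, if the wrist force passes 120 N, or if a joint passes its speed limit or range.

## Working session

There is one attempt and no reset: what is moved stays moved. The work goes in short steps, Python scripts to look and compute and a tool call to move; the robot and the scene stay as the last step left them, time stands still between calls to the robot, and variables do not carry over. Pictures are saved under pics/ and viewed, at most 10 in all, crops included, and the job is handed in when it is done.

Besides the shell and the picture viewer there is one more tool, called by a JSON object that holds its "op" and its "data", one argument or row to a line. servo_tool: Moves the arm, as the interface text tells. Its arguments: {"type":"object","properties":{"increments":{"type":"array"},"force":{"type":"number"}},"required":["increments"]}

```bash
mkdir -p pics; ls
cat > h.py <<'E'
import numpy as np, cv2, json
from station import get_obs,get_image,get_calibration
from scipy.spatial.transform import Rotation as Rot
def shot(name,fn):
    o=get_obs(); im=get_image(name); cv2.imwrite('pics/'+fn+'.png',im[:,:,::-1])
    json.dump({'p':list(o['tool_pos']),'r':list(o['tool_rot'])},open('pics/'+fn+'.json','w')); return im
def cam(name,fn=None):
    c=get_calibration(name); K=np.array([[c['fx'],0,c['cx']],[0,c['fy'],c['cy']],[0,0,1.]]); d=np.array(c['dist_coeffs'],float)
    if 'mount' in c:
        s=json.load(open('pics/'+fn+'.json')); T=np.eye(4);T[:3,:3]=Rot.from_rotvec(s['r']).as_matrix();T[:3,3]=s['p']
        M=np.linalg.inv(T@np.array(c['mount'])); return K,d,M[:3,:3],M[:3,3]
    return K,d,np.array(c['R']),np.array(c['t'])
def rays(C,px):
    K,d,R,t=C; n=cv2.undistortPoints(np.array(px,float).reshape(-1,1,2),K,d)[:,0]
    v=np.c_[n,np.ones(len(n))]@R; return -R.T@t,v/np.linalg.norm(v,axis=1)[:,None]
def onz(C,px,z):
    o,v=rays(C,px); return o+v*((z-o[2])/v[:,2])[:,None]
def proj(C,X):
    K,d,R,t=C; return cv2.projectPoints(np.array(X,float).reshape(-1,3),cv2.Rodrigues(R)[0],t,K,d)[0][:,0]
def tri(C1,p1,C2,p2):
    o1,v1=rays(C1,[p1]);o2,v2=rays(C2,[p2]);v1=v1[0];v2=v2[0]
    s=np.linalg.lstsq(np.c_[v1,-v2],o2-o1,rcond=None)[0];a=o1+s[0]*v1;b=o2+s[1]*v2
    return (a+b)/2,np.linalg.norm(a-b)
E
python3 - <<'E'
from h import *
shot('scene','s0');shot('top','t0');w=shot('wrist','w0')
for n in('scene','top'):
    C=cam(n);print(n,C[0][0,0],-C[2].T@C[3],C[2][2])
print(np.round(get_calibration('wrist')['mount'],3)); print(get_obs())
E
```

```text
pics
scene 382.9081907857012 [1.17431078 0.72692876 0.76123406] [-0.57682552 -0.55812676 -0.59646193]
top 435.9391756338711 [0.42443637 0.10725725 1.62779012] [ 0.07889916 -0.01559522 -0.99676061]
[[-0.001 -0.948 -0.318  0.081]
 [ 1.    -0.001  0.    -0.001]
 [-0.    -0.318  0.948 -0.142]
 [ 0.     0.     0.     1.   ]]
{'t': 0.15, 'q': array([-1.35398964e+00,  5.32411484e-02,  1.61394460e+00, -1.24397363e-06,
        1.47600170e+00, -1.19012997e-01]), 'dq': array([ 0.00063302, -0.00111913, -0.0054135 ,  0.00068239, -0.00138746,
        0.00054945]), 'effort': array([ 7.26775397e-04, -3.94243276e+01, -3.70722270e+01, -1.01965798e-04,
        4.68110651e-03,  1.27196685e-06]), 'tool_pos': array([ 0.20585457, -0.589626  ,  0.23034346]), 'tool_rot': array([-3.09583956e+00, -5.24763095e-01,  1.24322214e-04]), 'contact_force': array([-0.18995195, -0.08874397,  0.11028922]), 'wrist_torque': array([-0.02779111,  0.00874334, -0.04060039]), 'grip_force': 0.0, 'opening': 0.08541044845400965}
```

View pics/t0.png

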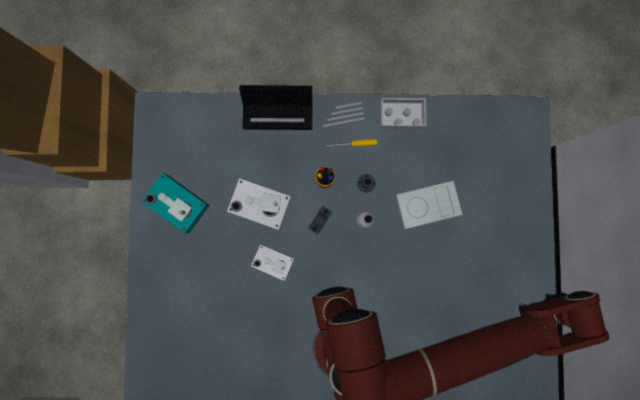

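View pics/s0.png

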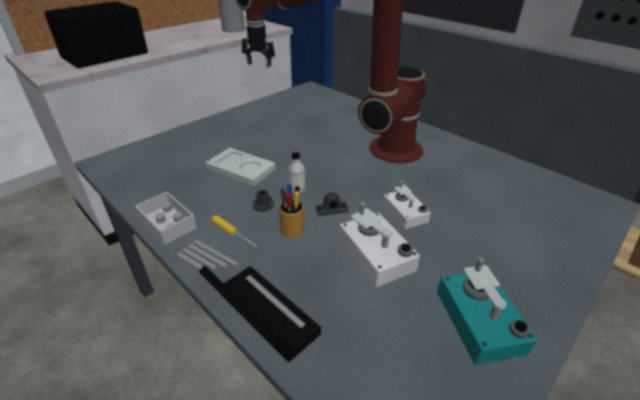

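The top view shows fixture (430,204), control box (259,203), block (320,219), bush (366,183), bottle (366,219), cup (325,177) and driver (352,143). The candidates for the box are turquoise (175,203), large white (259,203) and small white (272,262). By the description I choose the large white one at (259,203). The tray (403,112), dark case (277,107) and rods are clutter.

Run:
```python
from h import *
im=cv2.imread('pics/t0.png')
cv2.imwrite('pics/c0.png',cv2.resize(im[155:255,215:475],None,fx=3,fy=3,interpolation=cv2.INTER_CUBIC))
C=cam('top'); S=cam('scene')
for n,p,z in [('fix',(430,204),.025),('box',(259,203),.06),('block',(320,219),.03),('bush',(366,183),.025),('bottle',(366,219),.1),('cup',(325,177),.1),('sbox',(272,262),.04),('driver',(352,143),.01)]:
    print(n,onz(C,[p],z).round(3))
for n,a,b in [('bushtop',(366,182),(263,193)),('peg',(275,204),(388,233)),('small',(236,206),(405,249))]:
    print(n,*tri(C,a,S,b))
```

```text
fix [[ 0.526 -0.321  0.025]]
box [[0.525 0.306 0.06 ]]
block [[0.469 0.086 0.03 ]]
bush [[ 0.603 -0.084  0.025]]
bottle [[ 0.468 -0.074  0.1  ]]
cup [[0.615 0.07  0.1  ]]
sbox [[0.313 0.259 0.04 ]]
driver [[ 0.756 -0.033  0.01 ]]
bushtop [ 0.60480914 -0.08137269  0.04895688] 0.0015672853980498115
peg [0.50192262 0.28073771 0.05291252] 0.07420326908087405
small [0.5132582  0.38757928 0.06781903] 0.00016105549202920805
```

View pics/c0.png

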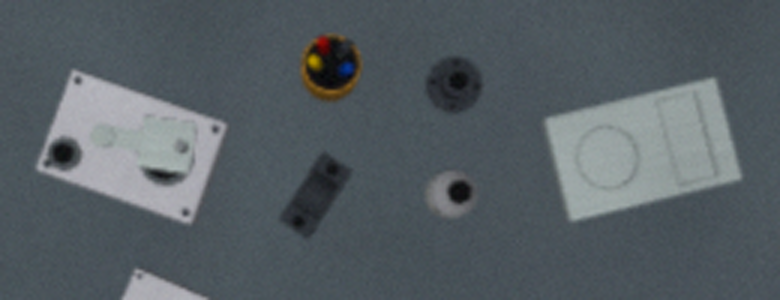

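The crop confirms the choice: large white box, small button at crop (63,153), hinge (103,135), peg (182,146). The round nest is at (607,157), the long nest at (687,140), and the block is turned. Next I go over the fixture with the wrist camera.

{"op": "servo_tool", "data": {
  "increments": [
    [1,56,-21,-8,0],
    [1,56,-21,-8,0],
    [1,56,-21,-8,0],
    [1,56,-21,-8,0],
    [1,56,-21,-8,0],
    [1,56,-21,-8,0],
    [1,54,-23,-8,0],
    [1,0,0,0,0],
    [1,0,0,0,0]
  ]
}}

```text
t: 1.27
tool_pos: [0.5247, -0.3209, 0.2867]
tool_rot: [-3.097, -0.526, 0.002]
contact_force: [0.2, -1.4, -0.3]
opening: 0.0857
grip_force: 0.0
```

Run:
```python
from h import *
shot('wrist','w1'); C=cam('wrist','w1'); print(C[0]); print(get_obs()['tool_pos'],get_obs()['q'])
```

```text
[[285.24959178   0.         318.83235634]
 [  0.         285.24959178 195.93114956]
 [  0.           0.           1.        ]]
[ 0.52430825 -0.32137514  0.28664277] [-6.70657807e-01  3.04690167e-03  1.57194076e+00 -3.97596547e-04
  1.56770593e+00  5.65184872e-01]
```

View pics/w1.png

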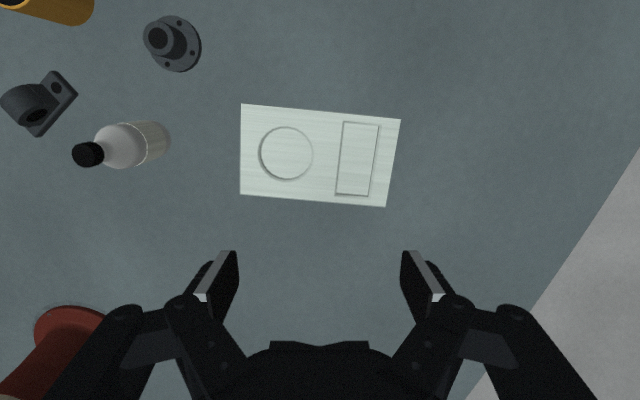

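The wrist view shows the fixture at (320,155), round nest (286,153), long nest (357,158), bush (170,43), bottle (125,147) and block (40,103). A second viewpoint nearer the bush gives the stereo pair.

{"op": "servo_tool", "data": {
  "increments": [
    [1,28,-44,12,0],
    [1,28,-44,12,0],
    [1,28,-44,12,0],
    [1,0,0,0,0],
    [1,0,0,0,0]
  ]
}}

```text
t: 1.95
tool_pos: [0.5603, -0.1699, 0.2513]
tool_rot: [3.097, 0.522, -0.001]
contact_force: [0.6, -0.2, -0.2]
opening: 0.0855
grip_force: 0.0
```

```bash
python3 - <<'E'
from h import *
shot('wrist','w2'); print(get_obs()['dq'].round(4))
E
cat > fx.py <<'E'
from h import *
def fixture(fn,seed):
    im=cv2.imread('pics/%s.png'%fn); hsv=cv2.cvtColor(im,cv2.COLOR_BGR2HSV)
    g=cv2.cvtColor(im,cv2.COLOR_BGR2GRAY)
    m=((g>140)).astype(np.uint8)
    cs,_=cv2.findContours(m,cv2.RETR_EXTERNAL,cv2.CHAIN_APPROX_NONE)
    c=[c for c in cs if cv2.pointPolygonTest(c,seed,False)>=0 and cv2.contourArea(c)>1000]
    if not c: print('none',g[int(seed[1]),int(seed[0])]);return
    c=cv2.convexHull(c[0]); eps=2
    while True:
        a=cv2.approxPolyDP(c,eps,True)
        if len(a)<=4:break
        eps+=1
    print(fn,cv2.contourArea(c),a[:,0].tolist()); return a[:,0]
if __name__=='__main__':
    for fn,s in (('w1',(320,155)),('w2',None)):
        if s is None:
            s=tuple(float(v) for v in proj(cam('wrist',fn),[.526,-.321,.025])[0]);print(s)
        fixture(fn,s)
    print(proj(cam('wrist','w2'),[[.604,-.083,.05],[.468,-.074,.1]]))
E
python3 fx.py
```

```text
[-0.0053  0.0016 -0.0099  0.0044  0.0009  0.0011]
w1 13794.5 [[241, 103], [400, 119], [385, 205], [240, 193]]
(412.5646443082141, 222.60071758489042)
w2 13193.0 [[337, 169], [495, 184], [471, 266], [328, 255]]
[[261.08721649 111.29318684]
 [213.04579535 228.445768  ]]
```

View pics/w2.png

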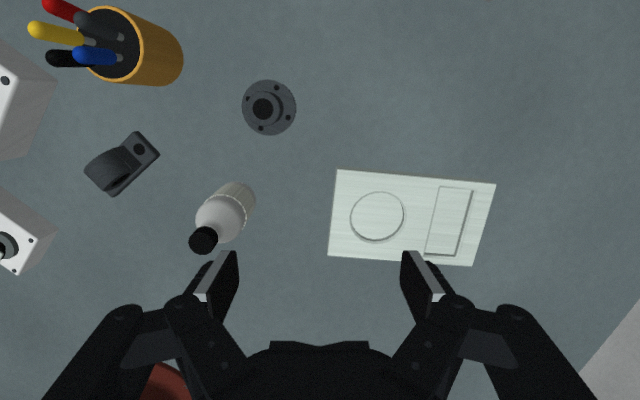

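The bush is at (268,108) with its bore at (263,108), the round nest at (377,217), the long nest at (450,221) and the block at (122,163). Now I measure by triangulation.

```bash
cat > m.py <<'E'
from h import *
def lines_center(a,C,z):
    P=onz(C,a,z)[:,:2]; return P
A=cam('wrist','w1');B=cam('wrist','w2')
a1=np.array([[241,103],[400,119],[385,205],[240,193]],np.float32);a2=np.array([[337,169],[495,184],[471,266],[328,255]],np.float32)
for fn,a in(('w1',a1),('w2',a2)):
    g=cv2.imread('pics/%s.png'%fn,0); cv2.cornerSubPix(g,a,(4,4),(-1,-1),(3,40,.01))
P=[]
for p,q in zip(a1,a2):
    X,e=tri(A,p,B,q);P.append(X);print('corner',X.round(4),round(e,4))
for C,a in((A,a1),(B,a2)):
    Q=onz(C,a,.025); print('z25',Q.mean(0).round(4),[np.linalg.norm(Q[i]-Q[(i+1)%4]).round(4) for i in range(4)], 
      np.degrees(np.arctan2(*(Q[0]-Q[1])[[1,0]])).round(2),np.degrees(np.arctan2(*(Q[3]-Q[2])[[1,0]])).round(2))
print('bore',tri(A,(157.5,38),B,(263,108)))
# nests: edges dark inside plate -> project
for fn,C,a in(('w1',A,a1),('w2',B,a2)):
    g=cv2.imread('pics/%s.png'%fn,0).astype(np.float32)
    # rectify the plate onto a metric patch 1px = 0.5mm at z=25
    Q=onz(C,a,.025); c=Q.mean(0); u=Q[0]-Q[1]+Q[3]-Q[2]; u/=np.linalg.norm(u); v=np.cross([0,0,1],u) # u=+y plate approx; 
    yy,xx=np.mgrid[-70:70:.5,-115:115:.5]/1000
    W=c+xx[...,None]*u+yy[...,None]*v
    m=proj(C,W).reshape(*xx.shape,2).astype(np.float32)
    r=cv2.remap(g,m[...,0],m[...,1],cv2.INTER_CUBIC); cv2.imwrite('pics/r_%s.png'%fn,r)
    print(fn,'u',u.round(4),'v',v.round(4),'c',c.round(4))
E
python3 m.py; python3 -c "
import cv2,numpy as np
cv2.imwrite('pics/rr.png',np.vstack([cv2.imread('pics/r_w1.png'),cv2.imread('pics/r_w2.png')]))"
```

```text
corner [ 0.5633 -0.1931  0.0224] 0.0003
corner [ 0.6158 -0.4076  0.0228] 0.0003
corner [ 0.4898 -0.438   0.0236] 0.0002
corner [ 0.4366 -0.2243  0.0219] 0.0001
z25 [ 0.5269 -0.3158  0.025 ] [np.float64(0.2195), np.float64(0.1294), np.float64(0.219), np.float64(0.1297)] 103.75 103.82
z25 [ 0.527  -0.3148  0.025 ] [np.float64(0.2196), np.float64(0.1291), np.float64(0.2195), np.float64(0.1292)] 103.74 103.75
bore (array([ 0.60768585, -0.08380436,  0.04907791]), np.float64(0.0010247217682162336))
w1 u [-0.2382  0.9712  0.    ] v [-0.9712 -0.2382  0.    ] c [ 0.5269 -0.3158  0.025 ]
w2 u [-0.2376  0.9714  0.    ] v [-0.9714 -0.2376  0.    ] c [ 0.527  -0.3148  0.025 ][ WARN:0@0.876] global loadsave.cpp:1063 imwrite_ Unsupported depth image for selected encoder is fallbacked to CV_8U.
```

View pics/rr.png

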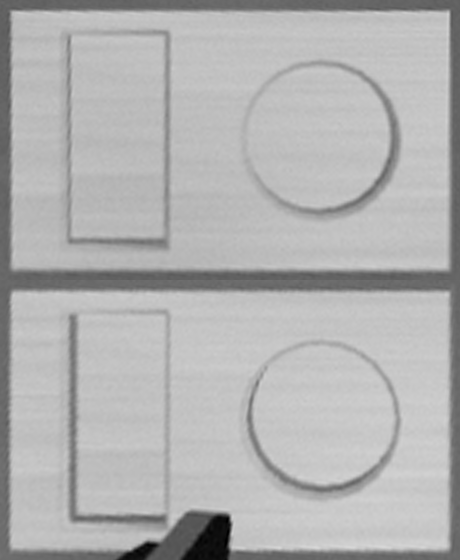

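```bash
cat > b.py <<'E'
from h import *
import sys
def circ(fn,box,z,th=75):
    C=cam('wrist',fn); g=cv2.imread('pics/%s.png'%fn,0); x0,y0,x1,y1=box
    m=np.zeros_like(g); m[y0:y1,x0:x1]=(g[y0:y1,x0:x1]<th)
    cs,_=cv2.findContours(m,cv2.RETR_EXTERNAL,cv2.CHAIN_APPROX_NONE); c=cv2.convexHull(max(cs,key=cv2.contourArea))[:,0]
    P=onz(C,c,z)[:,:2]; (cx,cy),r=cv2.minEnclosingCircle(P.astype(np.float32)); s=np.linalg.lstsq(np.c_[2*P,np.ones(len(P))],(P**2).sum(1),rcond=None)[0]
    rr=np.sqrt(s[2]+s[0]**2+s[1]**2); print(fn,'flange fit',s[:2].round(4),'r',rr.round(4),'res',np.abs(np.linalg.norm(P-s[:2],axis=1)-rr).max().round(4),'enc',cx,cy,r)
if __name__=='__main__':
    g=cv2.imread('pics/w2.png',0); print(g[108,225:310:4])
    circ('w2',(230,70,310,145),.012,85); circ('w1',(130,5,215,80),.012,85)
    print(onz(cam('wrist','w2'),[(263,108)],.05),onz(cam('wrist','w1'),[(157.5,38)],.05))
    print(get_obs()['tool_pos'])
E
python3 b.py
```

```text
[105 102 101 105  95  69  67  23  25  24  24  24  52  66  30  67  68  68
 103 106 104 106]
w2 flange fit [ 0.6076 -0.0841] r 0.0348 res 0.0007 enc 0.6074141263961792 -0.0843360498547554 0.03544829413294792
w1 flange fit [ 0.6077 -0.084 ] r 0.0373 res 0.0042 enc 0.6084333658218384 -0.08316510170698166 0.040667299181222916
[[ 0.6082604  -0.08409838  0.05      ]] [[ 0.60718021 -0.08415198  0.05      ]]
[ 0.56046022 -0.17034535  0.25160066]
```

{"op": "servo_tool", "data": {
  "increments": [
    [1,36,-33,0,0],
    [1,36.8,-33,40,0],
    [1,0,0,60,0],
    [1,0,0,60,0],
    [1,0,0,50,0],
    [1,0,0,24,0],
    [1,0,0,0,0],
    [1,0,0,0,0]
  ]
}}

```text
t: 3.0
tool_pos: [0.6088, -0.0845, 0.0198]
tool_rot: [3.097, 0.522, 0.004]
contact_force: [0.1, 0.1, 0.0]
opening: 0.0856
grip_force: 0.0
```

{"op": "servo_tool", "data": {
  "increments": [
    [0,0,0,2,0],
    [0,0,0,0,0],
    [0,0,0,0,0],
    [0,0,0,0,0],
    [0,0,0,0,0],
    [0,0,0,0,0]
  ],
  "force": 60
}}

```text
t: 3.75
tool_pos: [0.6085, -0.0836, 0.0174]
tool_rot: [3.096, 0.525, 0.003]
contact_force: [0.0, -1.7, 6.0]
opening: 0.0384
grip_force: 61.2
```

{"op": "servo_tool", "data": {
  "increments": [
    [0,0,0,-30,0],
    [0,0,0,-40,0],
    [0,-37,36.5,0,0],
    [0,-37,36.5,0,0],
    [0,-37,36.5,0,0],
    [0,-36.5,36.6,0,0],
    [0,0,0,0,0],
    [0,0,0,0,0],
    [0,0,0,0,0]
  ]
}}

```text
t: 4.88
tool_pos: [0.5162, -0.268, 0.0849]
tool_rot: [-3.095, -0.527, 0.002]
contact_force: [-0.5, -0.2, -5.1]
opening: 0.0384
grip_force: 62.4
```

Run:
```python
from h import *
shot('wrist','w3'); o=get_obs();print(o['tool_pos'],o['tool_rot'],o['dq'].round(3),o['opening'],o['contact_force'])
im=cv2.imread('pics/w3.png'); C=cam('wrist','w3')
for X in [(.5165,-.2705,.025)]: 
  a=np.linspace(0,2*np.pi,60); 
  for x,y in proj(C,np.c_[X[0]+.0405*np.cos(a),X[1]+.0405*np.sin(a),a*0+.025]): cv2.circle(im,(int(round(x)),int(round(y))),0,(0,0,255),-1)
cv2.imwrite('pics/w3o.png',im)
```

```text
[ 0.51640578 -0.26812404  0.0852281 ] [-3.09576314e+00 -5.27378200e-01  1.31146644e-03] [-0.    -0.004 -0.008 -0.005  0.    -0.001] 0.038686644773966376 [ 0.44550622  0.54939701 -6.3238243 ]
```

View pics/w3o.png

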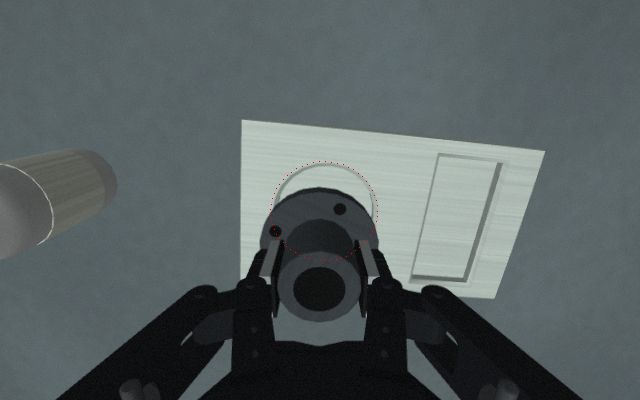

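The bush is held upright at (318,250). The red predicted rim fits the round nest's mouth, visible at (325,165), so I lower it.

{"op": "servo_tool", "data": {
  "increments": [
    [0,0,2.5,20,0],
    [0,0,0,20,0],
    [0,0,0,5,0],
    [0,0,0,3,0],
    [0,0,0,3,0],
    [0,0,0,2,0],
    [0,0,0,0,0]
  ]
}}

```text
t: 5.8
tool_pos: [0.5172, -0.272, 0.0331]
tool_rot: [3.097, 0.525, 0.0]
contact_force: [0.3, 0.0, -6.2]
opening: 0.0385
grip_force: 62.5
```

{"op": "servo_tool", "data": {
  "increments": [
    [0,0,-1.5,1,0],
    [0,0,0,1,0],
    [0,0,0,1,0],
    [0,0,0,0,0]
  ]
}}

```text
t: 6.3
tool_pos: [0.517, -0.2708, 0.0324]
tool_rot: [3.097, 0.525, -0.001]
contact_force: [-6.4, 4.1, 8.6]
opening: 0.0388
grip_force: 64.0
```

{"op": "servo_tool", "data": {
  "increments": [
    [0.7,0,0,0,0],
    [0.9,0,0,0,0],
    [1,0,0,0,0],
    [1,0,0,-30,0],
    [1,0,0,-50,0],
    [1,0,0,-50,0],
    [1,0,0,0,0],
    [1,0,0,0,0]
  ]
}}

```text
t: 7.3
tool_pos: [0.5165, -0.2704, 0.1596]
tool_rot: [-3.097, -0.525, 0.0]
contact_force: [-0.9, 0.5, -0.7]
opening: 0.0855
grip_force: 0.0
```

Run:
```python
from h import *
from b import circ
shot('wrist','w4'); o=get_obs();print(o['tool_pos'],o['tool_rot'],o['opening'])
C=cam('wrist','w4'); g=cv2.imread('pics/w4.png',0)
p=proj(C,[[.5165,-.2705,.065],[.5165,-.2705,.027]]);print(p)
u,v=p[1]; circ('w4',(int(u-75),int(v-75),int(u+75),int(v+60)),.027,85)
cv2.imwrite('pics/w4c.png',g)
```

```text
[ 0.51594048 -0.26996919  0.15837795] [-3.09568577e+00 -5.24704664e-01  2.76297251e-03] 0.08537042529645746
[[320.2158464  198.28131659]
 [320.0459418  185.91483163]]
w4 flange fit [ 0.5166 -0.2697] r 0.0346 res 0.0007 enc 0.5166866183280945 -0.2698315680027008 0.035314928740262985
```

View pics/w4c.png

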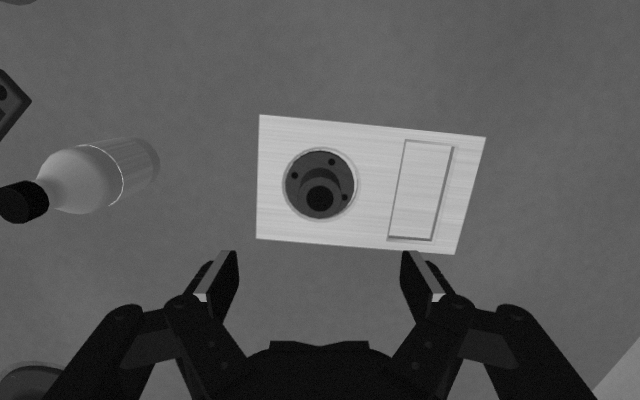

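The picture shows the bush at (320,185), concentric in its nest with an even gap. The fit gives r 34.6 mm at z 27 mm, so it is seated. Next is the block.

{"op": "servo_tool", "data": {
  "increments": [
    [1,8,-53,-30,0],
    [1,8,-53,-30,0],
    [1,8,-53,-30,0],
    [1,8,-59,0,0],
    [1,8,-59,0,0],
    [1,10,-60,0,9],
    [1,0,0,0,9],
    [1,0,0,0,9],
    [1,0,0,0,9],
    [1,0,0,0,9],
    [1,0,0,0,0],
    [1,0,0,0,0]
  ]
}}

```text
t: 8.85
tool_pos: [0.453, 0.0617, 0.2488]
tool_rot: [3.065, -0.687, -0.003]
contact_force: [0.3, -0.4, 0.5]
opening: 0.0852
grip_force: 0.0
```

Run:
```python
from h import *
shot('wrist','w5'); o=get_obs();print(o['tool_pos'],o['tool_rot'],o['q'].round(2))
C=cam('wrist','w5'); g=cv2.imread('pics/w5.png',0)
p=proj(C,[[.469,.086,.014]])[0];print(p)
D=cam('wrist','w4'); a=np.array([(404,139),(453,146),(435,241),(387,238)],float);Q=onz(D,a,.025);print('long',Q.mean(0).round(4),[np.linalg.norm(Q[i]-Q[(i+1)%4]).round(4) for i in range(4)])
```

```text
[0.45309553 0.06169183 0.24907471] [ 3.06504533e+00 -6.87854276e-01 -2.48639543e-03] [-0.03 -0.38  1.96 -0.    1.56  1.98]
[297.41556838 160.52406996]
long [ 0.5413 -0.3704  0.025 ] [np.float64(0.0493), np.float64(0.1032), np.float64(0.0531), np.float64(0.1059)]
```

View pics/w5.png

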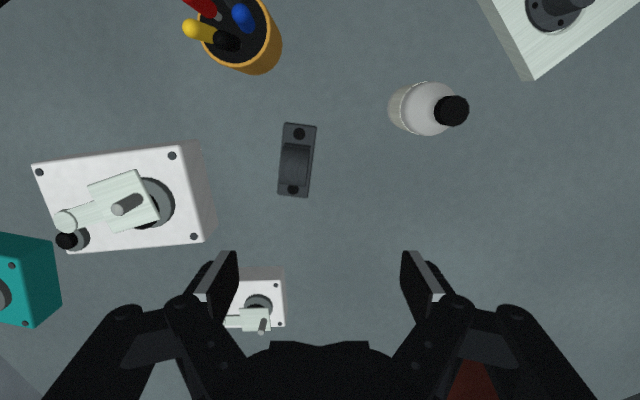

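The block is at (297,160) with foot holes at (299,133) and (293,189). The bottle cap is at (453,110) and the box at (125,197), with the cover peg at (127,203) and the hinge at (65,220).

Run:
```python
from h import *
C=cam('wrist','w5'); D=cam('wrist','w2')
print('hole',tri(C,(299,133),D,(139,149)))
g=cv2.imread('pics/w5.png',0); print(g[165,265:325:3])
m=np.zeros_like(g); m[110:210,260:335]=g[110:210,260:335]<78
cs,_=cv2.findContours(m,0,1); c=max(cs,key=cv2.contourArea)[:,0]; print(cv2.boundingRect(c))
for z in(.007,.014):
    P=onz(C,c,z)[:,:2]*1000
    (cc,wh,an)=cv2.minAreaRect(P.astype(np.float32)); print(z,cc,wh,an)
h=onz(C,[(299,133),(293,189)],.014);print('holes',h.round(4),h.mean(0),np.degrees(np.arctan2(*(h[0]-h[1])[[1,0]])))
# cover: peg etc.
print('hinge',onz(C,[(65,220)],.11)); 
o=get_obs(); x=Rot.from_rotvec(o['tool_rot']).as_matrix(); print('yaw',np.degrees(np.arctan2(x[1,0],x[0,0])))
# box
b=np.zeros_like(g); b[130:260,20:220]=g[130:260,20:220]>165
cs,_=cv2.findContours(b,0,1); c=max(cs,key=cv2.contourArea)[:,0]; print(cv2.boundingRect(c)); P=onz(C,c,.06)[:,:2]*1000; print('box',cv2.minAreaRect(P.astype(np.float32)))
```

```text
hole (array([0.5000688 , 0.06776565, 0.01277226]), np.float64(0.0009462071735843407))
[110 110 108 112 112  61  63  63  67  66  62  62  61  62  45  61 107 105
 101 101]
(277, 122, 40, 76)
0.007 (468.0060729980469, 89.41873168945312) (44.14958190917969, 101.39653015136719) 57.042030334472656
0.014 (469.07440185546875, 88.29148864746094) (43.343116760253906, 99.54430389404297) 57.04204559326172
holes [[0.5005 0.0679 0.014 ]
 [0.436  0.1094 0.014 ]] [0.46826327 0.08864394 0.014     ] -32.72965794299734
hinge [[0.53597281 0.33453741 0.11      ]]
yaw -25.29741230278756
(31, 145, 173, 109)
box ((524.7105712890625, 309.0729064941406), (195.7711181640625, 126.71077728271484), 70.9085464477539)
```

{"op": "servo_tool", "data": {
  "increments": [
    [1,0,0,0,7.6],
    [1,-1.4,-31,40,0],
    [1,0,0,60,0],
    [1,0,0,60,0],
    [1,0,0,50,0],
    [1,0,0,19,0],
    [1,0,0,0,0],
    [1,0,0,0,0]
  ]
}}

```text
t: 9.9
tool_pos: [0.4702, 0.0885, 0.0222]
tool_rot: [-3.012, 0.891, -0.003]
contact_force: [0.6, -0.7, 1.3]
opening: 0.0853
grip_force: 0.0
```

{"op": "servo_tool", "data": {
  "increments": [
    [0,0,0,2,0],
    [0,0,0,0,0],
    [0,0,0,0,0],
    [0,0,0,0,0],
    [0,0,0,0,0],
    [0,0,0,0,0]
  ],
  "force": 60
}}

```text
t: 10.65
tool_pos: [0.4695, 0.0884, 0.0197]
tool_rot: [3.012, -0.892, 0.001]
contact_force: [-1.4, -2.3, 6.1]
opening: 0.0329
grip_force: 61.0
```

{"op": "servo_tool", "data": {
  "increments": [
    [0,0,0,-30,0],
    [0,0,0,-50,-9.35],
    [0,0,0,-50,-9.35],
    [0,0,0,-50,-9.35],
    [0,0,0,-50,-9.35],
    [0,0,0,0,-9.35],
    [0,-4.9,57.8,0,0],
    [0,-4.9,57.8,0,0],
    [0,-4.9,57.8,0,0],
    [0,-4.9,57.8,0,0]
  ]
}}

```text
t: 11.9
tool_pos: [0.5043, -0.1421, 0.2469]
tool_rot: [-3.117, -0.376, 0.003]
contact_force: [0.7, -0.1, -4.0]
opening: 0.0334
grip_force: 62.0
```

{"op": "servo_tool", "data": {
  "increments": [
    [0,-4.9,57.8,0,0],
    [0,-4.9,57.8,0,0],
    [0,-4.9,57.8,40,0],
    [0,-4.9,57.8,40,0],
    [0,0,0,60,0],
    [0,0,0,0,0],
    [0,0,0,0,0]
  ]
}}

```text
t: 12.78
tool_pos: [0.5393, -0.3568, 0.1185]
tool_rot: [3.119, 0.377, 0.001]
contact_force: [1.6, -0.8, -3.2]
opening: 0.0333
grip_force: 62.6
```

{"op": "servo_tool", "data": {
  "increments": [
    [0,-0.9,13.2,25,0],
    [0,0,0,20,0],
    [0,0,0,0,0],
    [0,0,0,0,0]
  ]
}}

```text
t: 13.28
tool_pos: [0.5419, -0.3699, 0.0743]
tool_rot: [3.118, 0.377, 0.002]
contact_force: [0.5, -0.8, -4.4]
opening: 0.0332
grip_force: 62.6
```

Run:
```python
from h import *
shot('wrist','w6'); o=get_obs();x=Rot.from_rotvec(o['tool_rot']).as_matrix();print(o['tool_pos'],np.degrees(np.arctan2(x[1,0],x[0,0])))
C=cam('wrist','w6'); im=cv2.imread('pics/w6.png')
X=np.array([.9713,.2377,0]);Y=np.array([-.2377,.9713,0]);c=np.array([.541,-.370,.025])
def rect(c,a,b,col):
    q=[c+sx*a*X+sy*b*Y for sx,sy in((1,1),(1,-1),(-1,-1),(-1,1))]
    q=proj(C,q); print(q.round(0).tolist()); 
    cv2.polylines(im,[np.round(q*16).astype(int).reshape(-1,1,2)],True,col,1,shift=4)
rect(c,.0555,.0275,(0,0,255))
t=np.array(o['tool_pos']); rect(np.array([t[0]-.0006*X[0],t[1]-.0006*X[1],t[2]-.0197+.014]),.05,.022,(0,255,0))
cv2.imwrite('pics/w6o.png',cv2.resize(im[60:360,170:530],None,fx=2,fy=2,interpolation=cv2.INTER_CUBIC))
```

```text
[ 0.54201685 -0.37018904  0.07457754] 13.783753926704737
[[279.0, 143.0], [361.0, 143.0], [355.0, 284.0], [285.0, 284.0]]
[[279.0, 164.0], [363.0, 164.0], [355.0, 318.0], [286.0, 318.0]]
```

View pics/w6o.png

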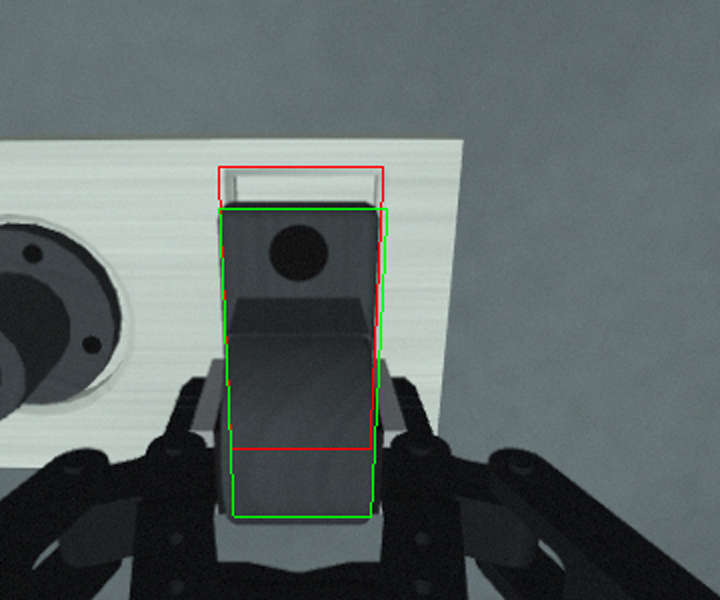

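The overlay shows the held block (green outline) matching to about 1.5 mm, slightly far along x. The red nest mouth matches the visible rim at (300,168). I shift 1.4 mm back and lower.

{"op": "servo_tool", "data": {
  "increments": [
    [0,-1.4,0.5,15,0],
    [0,0,0,14,0],
    [0,0,0,4,0],
    [0,0,0,3,0],
    [0,0,0,2,0],
    [0,0,0,0,0]
  ]
}}

```text
t: 14.08
tool_pos: [0.5401, -0.3707, 0.0351]
tool_rot: [-3.119, -0.376, -0.0]
contact_force: [0.2, -0.1, -4.5]
opening: 0.0333
grip_force: 62.7
```

{"op": "servo_tool", "data": {
  "increments": [
    [0,0,0,1,0],
    [0,0,0,1,0],
    [0,0,0,1,0],
    [0,0,0,0,0]
  ]
}}

```text
t: 14.58
tool_pos: [0.5402, -0.3709, 0.0347]
tool_rot: [-3.118, -0.376, 0.001]
contact_force: [-7.0, 4.9, 9.4]
opening: 0.0332
grip_force: 64.6
```

{"op": "servo_tool", "data": {
  "increments": [
    [0.7,0,0,0,0],
    [0.9,0,0,0,0],
    [1,0,0,0,0],
    [1,0,0,-30,0],
    [1,0,0,-50,0],
    [1,-20,0,-50,0],
    [1,0,0,0,0],
    [1,0,0,0,0]
  ]
}}

```text
t: 15.58
tool_pos: [0.5204, -0.3755, 0.1616]
tool_rot: [-3.119, -0.376, 0.0]
contact_force: [0.1, -0.2, -2.1]
opening: 0.0851
grip_force: 0.0
```

Run:
```python
from h import *
from b import circ
shot('wrist','w7'); shot('top','t7'); shot('scene','s7'); o=get_obs();print(o['tool_pos'])
C=cam('wrist','w7'); g=cv2.imread('pics/w7.png',0)
u,v=proj(C,[[.5165,-.2705,.027]])[0]; circ('w7',(int(u-60),int(v-60),int(u+60),int(v+50)),.027,85)
u,v=proj(C,[[.541,-.370,.029]])[0].astype(int); print(u,v)
m=np.zeros_like(g); m[v-70:v+65,u-45:u+55]=g[v-70:v+65,u-45:u+55]<85
cs,_=cv2.findContours(m,0,1); c=max(cs,key=cv2.contourArea)[:,0]; print(cv2.boundingRect(c))
P=onz(C,c,.029)[:,:2]*1000; print(cv2.minAreaRect(P.astype(np.float32)))
```

```text
[ 0.51987693 -0.37469867  0.15953979]
w7 flange fit [ 0.5158 -0.2698] r 0.0361 res 0.0029 enc 0.5160585045814514 -0.2686837911605835 0.038479823619127274
319 164
(297, 114, 46, 99)
((540.252197265625, -369.7462158203125), (97.70210266113281, 42.963226318359375), 13.713865280151367)
```

Both parts are seated: block at (0.5402,-0.3697) with yaw 13.7°, bush concentric. Now I check the cover geometry against the earlier views.

Run:
```python
from h import *
C=cam('wrist','w5');T=cam('top')
x=np.array([.945,-.3272,0]);y=np.array([.3272,.945,0]);c=np.array([.5247,.3091,0])
pt=lambda a,b,z:c+a*x+b*y+[0,0,z]
n=['pegtop','pegbase','hinge','small','btn','bladecorner+','bladecorner-']
X=[pt(0,-.065,.142),pt(0,-.065,.107),pt(0,.03,.11),pt(-.035,.072,.078),pt(0,-.045,.092),pt(.03,-.077,.107),pt(-.03,-.077,.107)]
for a,p,q,w in zip(n,proj(C,X),proj(T,X),X): print(a,p.round(1),q.round(1),w.round(4))
t=cv2.imread('pics/t0.png',0); m=np.zeros_like(t);m[165:240,215:300]=t[165:240,215:300]>135
cs,_=cv2.findContours(m,0,1);k=max(cs,key=cv2.contourArea)[:,0];print('topbox',cv2.minAreaRect((onz(T,k,.06)[:,:2]*1000).astype(np.float32)))
```

```text
pegtop [125.2 226.7] [273.1 207.8] [0.5034 0.2477 0.142 ]
pegbase [145.3 213.2] [274.1 208.4] [0.5034 0.2477 0.107 ]
hinge [ 64.6 222.5] [248.3 199.3] [0.5345 0.3374 0.11  ]
small [ 66.1 240.5] [235.2 205.3] [0.5152 0.3886 0.078 ]
btn [136.3 210. ] [269.1 206.7] [0.51   0.2666 0.092 ]
bladecorner+ [147.6 185.8] [280.2 201.4] [0.5279 0.2265 0.107 ]
bladecorner- [163.5 237. ] [274.4 217.6] [0.4712 0.2462 0.107 ]
topbox ((523.4579467773438, 308.8952941894531), (196.1475372314453, 127.1299057006836), 70.79267120361328)
```

{"op": "servo_tool", "data": {
  "increments": [
    [1,0,-20,-45,0],
    [0,0,-33,-45,0],
    [0,9,-58,0,0],
    [0,10,-58,0,0],
    [0,10,-58,0,0],
    [0,10,-58,0,0],
    [0,10,-58,0,0],
    [0,10,-58,0,0],
    [0,10,-58,0,0],
    [0,10,-58,0,0],
    [0,10,-58,0,0],
    [0,10,-58,0,0]
  ]
}}

```text
t: 17.23
tool_pos: [0.4653, 0.2647, 0.2505]
tool_rot: [3.118, 0.377, -0.003]
contact_force: [0.8, -1.1, 0.6]
opening: -0.0
grip_force: 0.0
```

{"op": "servo_tool", "data": {
  "increments": [
    [0,0,0,0,8.2],
    [0,0,0,0,8.2],
    [0,0,0,0,8.2],
    [0,0,0,0,8.2],
    [0,0,0,0,0],
    [0,0,0,0,0]
  ]
}}

```text
t: 17.98
tool_pos: [0.4659, 0.2628, 0.2511]
tool_rot: [3.098, -0.516, -0.002]
contact_force: [-0.5, -1.3, -0.5]
opening: -0.0002
grip_force: 0.0
```

The box pose matches the hinge and small button. The cover already stands about 0.2 rad open. Going down behind the peg.

{"op": "servo_tool", "data": {
  "increments": [
    [0,0,0,50,0],
    [0,0,0,50,0],
    [0,0,0,32,0],
    [0,0,0,0,0],
    [0,0,0,0,0]
  ]
}}

```text
t: 18.6
tool_pos: [0.4671, 0.2631, 0.1216]
tool_rot: [-3.097, 0.518, -0.003]
contact_force: [0.0, 0.4, 0.7]
opening: -0.0002
grip_force: 0.0
```

{"op": "servo_tool", "data": {
  "increments": [
    [0,20,2,0,0],
    [0,19,0,0,0],
    [0,19,0,0,0],
    [0,18,-7.5,0,0],
    [0,18,-7.5,0,0],
    [0,11,-10,0,0],
    [0,11,-10,0,0],
    [0,7.5,-12.5,0,0],
    [0,7.5,-12.5,0,0],
    [0,0,0,0,0],
    [0,0,0,0,0]
  ]
}}

```text
t: 19.98
tool_pos: [0.609, 0.275, 0.1201]
tool_rot: [-3.098, 0.519, -0.001]
contact_force: [-0.3, 0.4, -0.6]
opening: 0.0001
grip_force: 0.0
```

{"op": "servo_tool", "data": {
  "increments": [
    [0,0,10,0,0],
    [0,0,0,-50,0],
    [0,0,0,-50,0],
    [0,-46,15,0,0],
    [0,-45,15,0,0],
    [0,0,0,0,0],
    [0,0,0,0,0]
  ]
}}

```text
t: 20.85
tool_pos: [0.5101, 0.2663, 0.2204]
tool_rot: [-3.098, 0.52, -0.002]
contact_force: [-0.2, -0.2, 0.7]
opening: -0.0005
grip_force: 0.0
```

Run:
```python
from h import *
from b import circ
w=shot('wrist','w8'); shot('scene','s8');shot('top','t8');o=get_obs();print(o['tool_pos'])
C=cam('wrist','w8'); g=cv2.imread('pics/w8.png',0)
x=np.array([.945,-.3272,0]);y=np.array([.3272,.945,0]);c=np.array([.5245,.309,0])
B=c-.045*y; p=proj(C,[B+[0,0,.092]])[0]; print(p, B)
u,v=p.astype(int); print(g[v-60:v+61:6,u].tolist(),g[v,u-60:u+61:6].tolist())
circ('w8',(u-60,v-60,u+60,min(v+60,235)),.092,80)
h=c+.03*y
# bright blade direction: sample brightness along blade centreline for each theta
for th in np.arange(0,1.76,.25):
    d=np.sin(th)*x-np.cos(th)*y; q=proj(C,[h+d*r+[0,0,.107] for r in (.055,.07)]); print(th,[w[int(b),int(a)].tolist() if 0<=a<640 and 0<=b<400 else None for a,b in q],q.round(0).tolist())
```

```text
[0.51089884 0.26652478 0.22034211]
[319.43883531 187.11982608] [0.509776 0.266475 0.      ]
[203, 209, 208, 207, 110, 98, 15, 20, 17, 23, 22, 14, 16, 22, 196, 204, 204, 205, 100, 10, 10] [209, 208, 208, 210, 204, 139, 19, 21, 16, 18, 22, 19, 19, 16, 92, 200, 203, 196, 108, 103, 105]
w8 flange fit [0.5113 0.2679] r 0.0248 res 0.0005 enc 0.5112437009811401 0.2678917348384857 0.02534245140850544
0.0 [[24, 21, 23], [14, 16, 15]] [[298.0, 192.0], [314.0, 192.0]]
0.25 [[52, 59, 60], [16, 20, 19]] [[296.0, 178.0], [312.0, 174.0]]
0.5 [[207, 212, 212], [78, 84, 85]] [[290.0, 164.0], [304.0, 156.0]]
0.75 [[206, 209, 211], [207, 211, 208]] [[281.0, 152.0], [293.0, 140.0]]
1.0 [[198, 212, 205], [181, 185, 185]] [[269.0, 142.0], [277.0, 128.0]]
1.25 [[196, 210, 203], [186, 200, 193]] [[254.0, 135.0], [259.0, 119.0]]
1.5 [[195, 210, 201], [196, 208, 201]] [[239.0, 132.0], [239.0, 115.0]]
1.75 [[190, 204, 196], [190, 203, 197]] [[224.0, 133.0], [219.0, 116.0]]
```

The start button is fully clear: fitted radius 24.8 mm at (0.511,0.268), with the blade at about 1.4 rad. Pressing.

{"op": "servo_tool", "data": {
  "increments": [
    [0,0,-1,50,0],
    [0,0,0,50,0],
    [0,0,0,20,0],
    [0,0,0,0,0],
    [0,0,0,0,0]
  ]
}}

```text
t: 21.62
tool_pos: [0.512, 0.2683, 0.1025]
tool_rot: [-3.096, 0.52, -0.005]
contact_force: [0.6, -1.0, 0.6]
opening: 0.0003
grip_force: 0.0
```

{"op": "servo_tool", "data": {
  "increments": [
    [0,0,0,6,0],
    [0,0,0,4,0],
    [0,0,0,3,0],
    [0,0,0,3,0],
    [0,0,0,0,0],
    [0,0,0,0,0]
  ]
}}

```text
t: 22.38
tool_pos: [0.5111, 0.268, 0.0855]
tool_rot: [-3.097, 0.519, -0.003]
contact_force: [-1.0, -0.4, 6.0]
opening: 0.0001
grip_force: 3.3
```

6 N so far; a few mm more reaches the stop.

{"op": "servo_tool", "data": {
  "increments": [
    [0,0,0,1.5,0],
    [0,0,0,1.5,0],
    [0,0,0,0,0],
    [0,0,0,0,0]
  ]
}}

```text
t: 22.88
tool_pos: [0.5112, 0.2681, 0.084]
tool_rot: [-3.098, 0.519, -0.003]
contact_force: [-4.9, -2.4, 13.0]
opening: 0.0003
grip_force: 6.7
```

{"op": "servo_tool", "data": {
  "increments": [
    [0,0,0,-20,0],
    [0,0,0,-50,0],
    [0,0,0,-50,0],
    [0,0,0,0,0],
    [0,0,0,0,0],
    [0,0,0,0,0]
  ]
}}

```text
t: 23.62
tool_pos: [0.509, 0.2672, 0.1987]
tool_rot: [3.096, -0.519, -0.006]
contact_force: [0.5, -0.6, -0.9]
opening: -0.0001
grip_force: 0.0
```

Run:
```python
from h import *
from b import circ
w=shot('wrist','w9');o=get_obs();print(o['tool_pos'],o['t'],o['contact_force'])
C=cam('wrist','w9'); u,v=proj(C,[[.511,.268,.092]])[0].astype(int)
circ('w9',(u-60,v-60,u+60,min(v+60,235)),.092,80)
a=cv2.imread('pics/w8.png',0).astype(int);b=cv2.imread('pics/w9.png',0).astype(int);print(np.abs(a-b)[:200].mean())
T=get_image('top'); g7=cv2.imread('pics/t7.png')[:,:,::-1].astype(int); d=np.abs(T.astype(int)-g7).sum(2); print('fixture diff',d[175:235,390:470].mean(), 'bg',d[100:130,450:540].mean())
```

```text
[0.50907676 0.26724327 0.19878475] 23.675 [ 0.78800195 -0.45742609  0.12793216]
w9 flange fit [0.5113 0.2679] r 0.0248 res 0.0004 enc 0.5112987756729126 0.2679230570793152 0.025208471342921257
7.0973125
fixture diff 42.21041666666667 bg 7.245555555555556
```

```bash
python3 -c "
from station import finish_job; print(finish_job())"
```

```text
the job is handed in; nothing more can be done
None
```

I handed the job in at about 24 s: the block and bush are seated, the cover is swung to about 1.4 rad, and the start button was pressed to its stop (13 N) and came back up. No verdict was returned.

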